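# Fit a sight glass and screw its retaining ring snug

### The job

Drop the round sight glass flat into the bore of the sight port, set the retaining ring over it so that its pins go down through the port's three gaps, and screw the ring clockwise until it clamps the glass snugly on its sprung seat. Feel for the snug point: never press or screw hard on the glass, and let go of everything at the end. Leave the other things on the bench where they are.

Things in the scene. Friction and masses are not known exactly. Their poses are not given: they have to be found in the camera images.
- cell: sight port, fixed to the bench: dark steel flange 84 mm across, 8 mm thick, with an upright round tube, outside 40 mm, rim 50 mm above the bench, bore 34 mm with a 2 mm chamfer at the mouth. Origin on the tube's axis at bench height, z up. Three thread segments, out to 52 mm diameter, run round the tube, flat tops 3 mm below the rim, parted by 28 degree gaps centred at 0, 120, 240 degrees from the x axis
- cell_mouth (a point): centre of the port's mouth, on the axis at rim height. Inside, 5.5 to 8.5 mm below (it differs from port to port), lies a flat spring-loaded seat, a steel ring 31 mm across, that gives way downward by 1 mm per 8 N
- cell_gap (a point): middle of the first gap in the threads (along the port's x axis, 23.5 mm from the axis, level with the threads' flat tops). Clockwise from each gap, seen from above, the underside of the thread falls by 6 mm in 92 degrees (3.7 mm per rad), from 6.3 mm below the rim, down to a stop
- lens_center (a point): centre of the sight glass: a thick plain glass disc with a matt white edge, 32 mm in diameter, 15 mm thick, 35 g, lying flat (either face may go down). In the port it stands 6.5 to 9.5 mm out of the rim; hold it by its upper half so that the fingers clear the rim
- ring_center (a point): centre (half-way up) of the retaining ring, an aluminium cap ring, outside 64 mm, 26 mm high, 120 g, knurled, lying open side down. The top flange is 4 mm thick with a 22 mm hole; below it the bore is 56 mm. Grip it from above across the outside. With its pins over the gaps it drops until the flange lies on the glass
- ring_pin (a point): inner end of the first of three 5 mm steel pins that stand inward from the ring's wall to 45 mm diameter, at 0, 120, 240 degrees from the ring's x axis, below the dark dots on the flange, 3.5 mm above the lower edge. Turned clockwise from the gaps they meet the threads after 0.3 to 1.3 rad and pull the ring down, some 30 N a rad. Snug is about 10 N, 0.3 rad past first resistance; over 30 N cracks the glass
- tape_roll: bystander: roll of black tape, 55 mm across, 19 mm high, origin at its underside
- peg: bystander: turned metal jig peg 24 mm across, 44 mm high, origin at its underside
- offcut: bystander: walnut offcut 36x62x26 mm, origin at its underside
- driver: bystander: screwdriver 188 mm long, lying, origin at the middle of its length, at its underside

How it is judged:
On the way, in this order (a step that is already met when the one before it is completed fails the run):
1. the glass lies flat in the bore of the port, let go (horizontal distance between lens_center and cell_mouth below 0.0025 m and z of lens_center in the frame of cell_mouth below 0.0035 m and angle between the z axis of lens_center and the z axis of cell_mouth, either way round below 0.08 rad and contact force between the fingers and lens below 0.1 N), for 0.2 s.
2. the ring sits over the glass with its pins down in the gaps (horizontal distance between ring_center and cell_mouth below 0.003 m and z of ring_center in the frame of cell_mouth below 0.002 m and angle between ring_center's own z axis and vertical below 0.1 rad), for 0.2 s.
At the end, for the whole second after the job is handed in: the glass lies flat in the port (within 2.5 mm of its axis, 0.06 rad of level), the ring sits level on the port (within 3 mm of its axis, 0.06 rad), at rest, screwed so far that it clamps the glass with 4 to 15 N (contact force between ring and lens between 4 and 15 N and horizontal distance between lens_center and cell_mouth below 0.0025 m and horizontal distance between ring_center and cell_mouth below 0.003 m and z of ring_center in the frame of cell_mouth below 0.001 m and angle between ring_center's own z axis and vertical below 0.06 rad and angle between the z axis of lens_center and the z axis of cell_mouth, either way round below 0.06 rad and linear speed of ring below 0.01 m/s); the robot touches nothing.
It fails at once if the glass is pressed into the port with more than 30 N (contact force between lens and cell above 30 N).
It fails at once if a bystander is shifted by more than 20 mm (distance of any of tape_roll, peg, offcut, driver from where it was at the start of the episode above 0.02 m).
It also fails if it takes over 72 s, if anything falls off the work surface, if the arm or the gripper's body presses on something with over 40 N, if the wrist force passes 120 N, or if a joint passes its speed limit or range.

### The arm

A 7-joint arm with a two-finger parallel gripper is mounted at the origin on a cart in front of the work surface, level with it; the furniture and walls round the work are solid. World frame = base frame: x ahead of the robot, y to its left, z up, the work surface at z = 0. Lengths are in m, angles in rad, forces in N, time in s.
With the tool pointing down it reaches from about 0.375 to 0.925 m from the base axis. Payload 3.1 kg.
Tool frame: the origin (TCP) lies midway between the tips of the shut fingers; the grasp point (between the pads) lies 19 mm behind it; z points along the fingers, x is the direction in which the jaws open and shut, and the axes are right-handed (so a half turn about z gives the same grasp; the last joint's range is limited). The gripper opens to 85 mm and grips with 20 to 120 N. Pads are 22 mm wide; open, the fingers measure 114 mm over their backs; the gripper's body (76 mm by 85 mm) begins 54 mm behind the grasp point. The pads swing forward as they close: fully open they stand 13 mm farther back than shut.
Start: joints at [1.015, 0.383, 0.044, 1.598, -0.018, 1.161, -0.05], TCP at [0.287, -0.583, 0.231] pointing down, gripper open.
Joint ranges: [-2.61, 2.61], [-0.41, 2.15], [-1.48, 1.57], [0, 2.5], [-1.57, 4.71], [0.05, 1.97], [-2.85, 2.85]. Speed limits (rad/s): [2.79, 2.79, 3.14, 3.14, 3.14, 3.14, 3.14].

### API

Orientations are given as [roll, pitch, yaw] about the fixed x, y, z axes, in that order (R = Rz(yaw) Ry(pitch) Rx(roll)).
In Python, from plant import env gives the robot as it stands.
- The arm moves only by the tool step_arm, never from a script. Its argument "moves" is a list of rows, each a list of 6 numbers: the shift along the tool's x, y, z scaled (see below), then the turn, a rotation vector about the tool's x, y, z scaled (see below). A call has 1 to 20 rows; each row is the pose to reach, as a shift and turn from the pose commanded when the call began, along the tool's axes at that moment, turning the shorter way round; what a row does not reach only later rows make up. The controller multiplies each number of a shift by 0.75 m and each number of a turn by 180 degrees. A row lasts 1/8 s, in which the tool goes at most 62.5 mm and 10.7 degrees, less where a joint would pass 70% of its speed; a pose out of reach is approached as far as the arm can. A call with a number of a shift or a turn outside -1 to 1 is refused whole. A call with a gripper value outside its range is refused whole. "fingers" is the opening, from 0 (shut) to 1 (fully open), set as the call begins (left out, the last holds). The fingers move at their own pace and stop on an object; the grip force is fixed at half the most. Time passes only in rows, so rows that repeat a pose let the fingers close. It gives the time, the measured TCP pose, the force and the opening at its end, in the units of the state.
- env.get_state(): the state, without advancing time (a new reading comes with each control period).
- env.get_image(name): name is "scene" or "top" or "wrist"; returns a dict with "image" (384x512x3 uint8, blue, green, red), "intrinsics" (3x3 intrinsics, pixels), "cam_to_world" (4x4, takes a point from camera to world coordinates). Camera axes: x right, y up, looking along -z (the intrinsics and any distortion apply to the point x, -y, -z); pixel columns grow to the right and rows downward; lengths in m; the calibration is good to about 2 mm. A picture is of the moment at which its call begins. There is no depth.
- env.finish_job(): hands the job in, once; it reports no verdict.
The state is a dict: "time": time; "qpos": joint angles; "dq": joint speeds; "effort": joint torques, N m; "tcp_pos": TCP position; "ee_rot": TCP orientation; "contact_force": force on the tool from outside, world axes, zero at the start; "torque": the same for the moment, N m; "opening": opening from 0.0 (shut) to 1.0 (fully open).
Only numpy, scipy, OpenCV 4.12 (cv2) and the standard library are available. Lean on these libraries where they do the work, as an engineer would, in place of code of your own. Each camera call takes 0.05 s, during which the arm holds its last target. There are 200 camera calls.

## Working session

There is one attempt and no reset: what is moved stays moved. The work goes in short steps, Python scripts to look and compute and a tool call to move; the robot and the scene stay as the last step left them, time stands still between calls to the robot, and variables do not carry over. Pictures are saved under pics/ and viewed, about 8 in all and at most 12, crops included, and the job is handed in when it is done.

Besides the shell and the picture viewer there is one more tool, called after ">>>" in YAML: its name, and indented under it one key for each argument. step_arm: Moves the arm, as the interface text tells. Shifts and turns lie within -1 to 1; 1 stands for 0.75 m of shift or 180 degrees of turn. Its arguments: {"type":"object","properties":{"moves":{"type":"array"},"fingers":{"type":"number"}},"required":["moves"]}

```bash
ls; mkdir -p pics
python3 - <<'E'
from plant import env
import cv2,numpy as np
print(env.get_state())
for n in ["scene","top","wrist"]:
    d=env.get_image(n); cv2.imwrite(f"pics/{n}0.png",d["image"]); np.savez(f"pics/{n}0.npz",**d)
    print(n,d["intrinsics"].tolist(),np.round(d["cam_to_world"],4).tolist(),[k for k in d])
a=cv2.imread("pics/scene0.png");b=cv2.imread("pics/top0.png")
cv2.imwrite("pics/top0x.png",cv2.resize(b,(800,600),interpolation=cv2.INTER_CUBIC))
E
```

```text
pics
{'time': 0.0, 'qpos': array([ 1.01519499,  0.38386392,  0.04382737,  1.5996231 , -0.01787436,
        1.16116953, -0.04991231]), 'dq': array([ 5.97554913e-05,  3.93138958e-04,  5.57892978e-04,  1.09533169e-03,
        1.03945428e-03,  4.53926919e-04, -5.08453471e-04]), 'effort': array([-6.39462705e-04, -4.33456779e+01,  1.02403589e+00, -2.49512637e+01,
        1.05501295e-02,  1.13023023e-02, -9.25213271e-06]), 'tcp_pos': array([ 0.2868511 , -0.58221108,  0.22984561]), 'ee_rot': array([ 3.14142670e+00,  2.66654461e-03, -1.11291222e+00]), 'contact_force': array([-0.2054514 , -0.0472269 , -0.36377818]), 'torque': array([-0.03324423, -0.03471836,  0.01939711]), 'opening': 1.000652231708163}
scene [[351.5784739387325, 0.0, 252.18003090856232], [0.0, 351.5784739387325, 194.56054446596835], [0.0, 0.0, 1.0]] [[-0.5431, 0.5158, -0.6626, -0.0109], [-0.8395, -0.3173, 0.4412, 0.4139], [0.0173, 0.7958, 0.6053, 0.6077], [0.0, 0.0, 0.0, 1.0]] ['image', 'intrinsics', 'cam_to_world']
top [[465.4965173995533, 0.0, 256.79351277175067], [0.0, 465.4965173995533, 191.3019702831786], [0.0, 0.0, 1.0]] [[-0.0962, 0.9713, -0.2176, 0.2585], [-0.9954, -0.0934, 0.0231, 0.0395], [0.0021, 0.2188, 0.9758, 1.4394], [0.0, 0.0, 0.0, 1.0]] ['image', 'intrinsics', 'cam_to_world']
wrist [[291.66153770594923, 0.0, 258.0658554509826], [0.0, 291.66153770594923, 186.81845264604914], [0.0, 0.0, 1.0]] [[0.441, 0.8502, 0.2875, 0.3606], [-0.8975, 0.419, 0.1377, -0.5455], [-0.0033, -0.3187, 0.9478, 0.3725], [0.0, 0.0, 0.0, 1.0]] ['image', 'intrinsics', 'cam_to_world']
```

View pics/top0x.png

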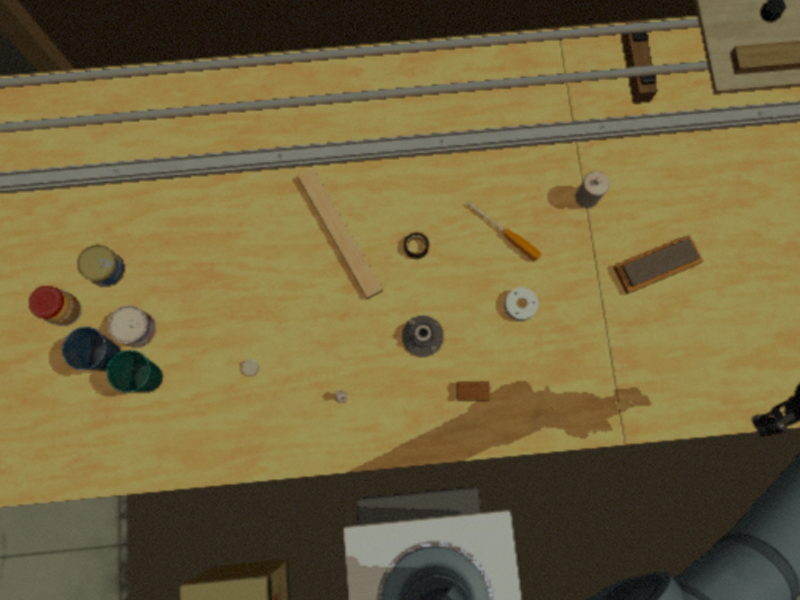

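View pics/scene0.png

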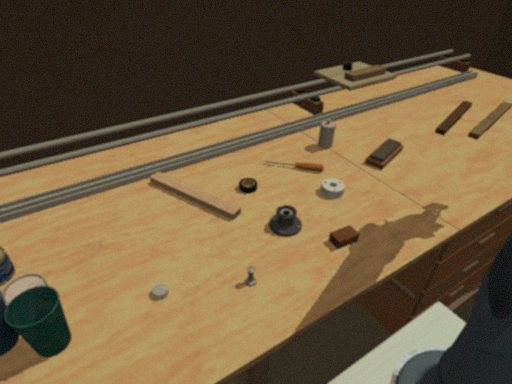

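The top view (scaled 1.5625x) shows the port at (423,335), the ring at (521,304), the glass at (249,369), and the peg at (341,397). The tape is at (416,245), the offcut at (473,391), and the driver at (505,232).

```bash
cat > h.py <<'E'
import numpy as np,cv2
from scipy.spatial.transform import Rotation as R
def ray(d,u,v):
    K=d["intrinsics"];T=d["cam_to_world"]
    c=np.array([(u-K[0,2])/K[0,0],-(v-K[1,2])/K[1,1],-1]); return T[:3,3],T[:3,:3]@c
def back(d,u,v,z):
    o,r=ray(d,u,v); return o+r*(z-o[2])/r[2]
def proj(d,P):
    P=np.atleast_2d(P);T=d["cam_to_world"];K=d["intrinsics"]
    c=(P-T[:3,3])@T[:3,:3]; return np.c_[K[0,2]-K[0,0]*c[:,0]/c[:,2],K[1,2]+K[1,1]*c[:,1]/c[:,2]]
def step(pos,yaw,s=None,rpy=None):
    "row (shift,turn) from the measured pose to pos with tool down at yaw"
    from plant import env
    s=s or env.get_state(); R0=R.from_euler('xyz',s["ee_rot"]); R1=R.from_euler('xyz',[np.pi,0,yaw])
    return np.round(np.r_[R0.inv().apply(np.array(pos)-s["tcp_pos"])/.75,(R0.inv()*R1).as_rotvec()/np.pi],4)
E
python3 - <<'E'
from h import *
d=np.load("pics/top0.npz")
for n,u,v,z in [("cell",423,333,.05),("ring",521,304,.026),("lens",249,367,.015),("peg",341,395,.044),("tape",416,245,.019),("offcut",473,391,.026),("driver",505,232,.01)]:
    print(n,back(d,(u+.5)/1.5625-.5,(v+.5)/1.5625-.5,z).round(4))
T=np.load("pics/wrist0.npz")["cam_to_world"]
from plant import env
s=env.get_state(); R0=R.from_euler('xyz',s["ee_rot"]).as_matrix()
print("cam in tool",(R0.T@(T[:3,3]-s["tcp_pos"])).round(4),(R0.T@T[:3,:3]).round(3).tolist())
print(step([.46,.19,.2],0.3))
E
```

```text
cell [ 0.4976 -0.0284  0.05  ]
ring [ 0.5412 -0.2296  0.026 ]
lens [0.4689 0.3172 0.015 ]
peg [0.3942 0.1395 0.044 ]
tape [ 0.685  -0.0344  0.019 ]
offcut [ 0.379  -0.1143  0.026 ]
driver [ 0.6979 -0.2199  0.01  ]
cam in tool [-0.0009 -0.0824 -0.1423] [[1.0, 0.001, 0.002], [0.001, -0.948, -0.319], [0.001, 0.319, -0.948]]
[-8.217e-01 -6.622e-01  4.190e-02 -4.000e-04  6.000e-04 -4.497e-01]
```

Run:
```python
from h import *
print(step([.541,-.230,.17],0))
```

```text
[-2.716e-01 -5.115e-01  8.070e-02 -3.000e-04  6.000e-04 -3.543e-01]
```

>>> step_arm:
  moves:
    - [-0.2716,-0.5115,0.0807,0,0.0006,-0.3543]
    - [-0.2716,-0.5115,0.0807,0,0.0006,-0.3543]
    - [-0.2716,-0.5115,0.0807,0,0.0006,-0.3543]
    - [-0.2716,-0.5115,0.0807,0,0.0006,-0.3543]
    - [-0.2716,-0.5115,0.0807,0,0.0006,-0.3543]
    - [-0.2716,-0.5115,0.0807,0,0.0006,-0.3543]
    - [-0.2716,-0.5115,0.0807,0,0.0006,-0.3543]
    - [-0.2716,-0.5115,0.0807,0,0.0006,-0.3543]
    - [-0.2716,-0.5115,0.0807,0,0.0006,-0.3543]
    - [-0.2716,-0.5115,0.0807,0,0.0006,-0.3543]
    - [-0.2716,-0.5115,0.0807,0,0.0006,-0.3543]

```text
time: 1.52
tcp_pos: [0.5404, -0.2329, 0.1708]
ee_rot: [3.14, -0.001, -0.004]
contact_force: [0.6, -1.2, 0.8]
opening: 1.003
```

```bash
cat >> h.py <<'E'
def snap(n,cam="wrist"):
    from plant import env
    d=env.get_image(cam); cv2.imwrite(f"pics/{n}.png",d["image"]); np.savez(f"pics/{n}.npz",**d,s=env.get_state()); return d
E
python3 - <<'E'
from h import *
from plant import env
snap("w_ring"); s=env.get_state(); print(s["time"],s["tcp_pos"],s["ee_rot"],s["contact_force"],s["dq"].round(3))
print(step([.498,-.028,.19],0))
E
```

```text
1.575 [ 0.54056178 -0.2325966   0.17086138] [ 3.14000846e+00 -1.35898744e-03 -2.96831989e-03] [0.10306277 0.62714988 0.26813674] [-0.003  0.001 -0.01  -0.    -0.002 -0.     0.   ]
[-0.0575 -0.2726 -0.026   0.0005 -0.0004 -0.0009]
```

>>> step_arm:
  moves:
    - [-0.0575,-0.2726,-0.026,0,0,0]
    - [-0.0575,-0.2726,-0.026,0,0,0]
    - [-0.0575,-0.2726,-0.026,0,0,0]
    - [-0.0575,-0.2726,-0.026,0,0,0]
    - [-0.0575,-0.2726,-0.026,0,0,0]
    - [-0.0575,-0.2726,-0.026,0,0,0]
    - [-0.0575,-0.2726,-0.026,0,0,0]

```text
time: 2.45
tcp_pos: [0.4984, -0.0287, 0.1897]
ee_rot: [3.14, -0.001, -0.004]
contact_force: [-0.1, 0.2, -0.2]
opening: 1.002
```

Run:
```python
from h import *
from plant import env
d=snap("w_cell"); s=env.get_state(); print(s["time"],s["tcp_pos"],s["ee_rot"],s["contact_force"],s["dq"].round(3))
print(step([.469,.317,.155],0))
a=cv2.imread("pics/w_ring.png")
print(proj(np.load("pics/w_ring.npz"),[.541,-.23,.026]),proj(d,[.498,-.028,.05]))
def crop(im,c): 
    u,v=np.int32(c); return cv2.resize(im[max(v-90,0):v+90,u-90:u+90][:180,:180],(540,540),interpolation=cv2.INTER_CUBIC)
i=[cv2.resize(x[130:380,150:400],(400,400),interpolation=cv2.INTER_CUBIC) for x in (a,d["image"])]
cv2.imwrite("pics/v1.png",np.hstack(i))
```

```text
2.5 [ 0.49833399 -0.02840467  0.18973425] [ 3.14048435e+00 -1.10677839e-03 -3.58231709e-03] [-0.49391078 -0.24239161 -0.41600496] [-0.002 -0.    -0.008  0.002 -0.001 -0.002 -0.002]
[-4.080e-02 -4.604e-01  4.580e-02  4.000e-04 -4.000e-04 -1.100e-03]
[[258.68827314 171.39547948]] [[257.7546418  174.91618595]]
```

View pics/v1.png

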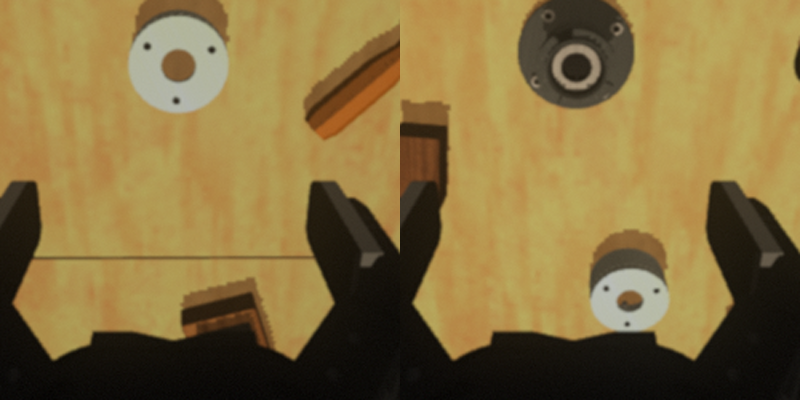

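The left crop shows the ring centred at about (261,170), with dots at about (242,159), (282,161) and (261,192). The right crop shows the port's rim at about (260,172). Its gaps are too small to see, so I'll enlarge them. First, on to the glass.

>>> step_arm:
  moves:
    - [-0.0408,-0.4604,0.0458,0,0,-0.001]
    - [-0.0408,-0.4604,0.0458,0,0,-0.001]
    - [-0.0408,-0.4604,0.0458,0,0,-0.001]
    - [-0.0408,-0.4604,0.0458,0,0,-0.001]
    - [-0.0408,-0.4604,0.0458,0,0,-0.001]
    - [-0.0408,-0.4604,0.0458,0,0,-0.001]
    - [-0.0408,-0.4604,0.0458,0,0,-0.001]
    - [-0.0408,-0.4604,0.0458,0,0,-0.001]
    - [-0.0408,-0.4604,0.0458,0,0,-0.001]

```text
time: 3.62
tcp_pos: [0.4688, 0.3164, 0.155]
ee_rot: [3.139, -0.002, -0.001]
contact_force: [0.5, -0.1, 0.3]
opening: 0.999
```

Run:
```python
from h import *
from plant import env
d=snap("w_lens"); s=env.get_state(); print(s["time"],s["tcp_pos"],s["ee_rot"],s["contact_force"],s["dq"].round(3))
print(proj(d,[.469,.317,.015]))
f=lambda x,u,v,r:cv2.resize(x[v-r:v+r,u-r:u+r],(400,400),interpolation=cv2.INTER_CUBIC)
c=cv2.imread("pics/w_cell.png")
c=cv2.convertScaleAbs(f(c,260,172,40),alpha=1.8,beta=10)
cv2.imwrite("pics/v2.png",np.hstack([f(d["image"],258,175,40),c]))
```

```text
3.675 [0.46872922 0.31667893 0.15515943] [ 3.13944301e+00 -1.81209388e-03 -4.30617839e-04] [ 0.61715347 -0.5689566   0.83760706] [-0.003 -0.001 -0.008 -0.001 -0.002 -0.002 -0.   ]
[[258.25137754 174.85367364]]
```

View pics/v2.png

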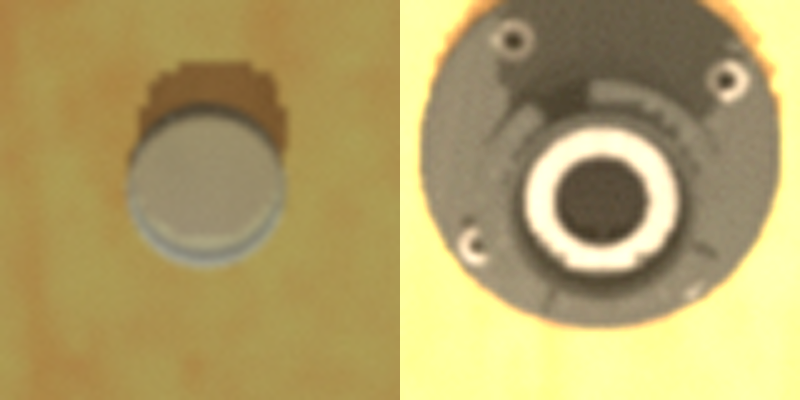

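The left crop shows the glass's top face at about (259,172). The right crop shows the port: the bright seat ring at about (260,171), with thread ends at about 97° and 125°, so gaps near 111° and -9°. I'll turn 90° over the glass to remove camera bias, then fit circles numerically.

>>> step_arm:
  moves:
    - [0,0,0,0,0,0.06]
    - [0,0,0,0,0,0.12]
    - [0,0,0,0,0,0.18]
    - [0,0,0,0,0,0.24]
    - [0,0,0,0,0,0.3]
    - [0,0,0,0,0,0.36]
    - [0,0,0,0,0,0.42]
    - [0,0,0,0,0,0.48]
    - [0,0,0,0,0,0.5]
    - [0,0,0,0,0,0.5]
    - [0,0,0,0,0,0.5]

```text
time: 5.05
tcp_pos: [0.468, 0.3182, 0.1554]
ee_rot: [-3.14, -0.001, -1.568]
contact_force: [0.1, -0.1, 0.6]
opening: 1.004
```

```bash
cat >> h.py <<'E'
def fitc(d,c0,r,z,arc=None,sgn=0,span=.006,toward=None):
    "centre of a horizontal circle by greatest mean radial gradient; arc = part of it (world deg lo,hi)"
    g=cv2.GaussianBlur(cv2.cvtColor(d["image"],cv2.COLOR_BGR2GRAY).astype(np.float32),(0,0),.7)
    t=np.radians(np.arange(0,360,3) if arc is None else np.arange(*arc,3))
    S=lambda c,rr:cv2.remap(g,*[a.astype(np.float32)[:,None] for a in proj(d,np.c_[c[0]+rr*np.cos(t),c[1]+rr*np.sin(t),0*t+z]).T],cv2.INTER_CUBIC)
    def f(c):
        q=S(c,r+.0012)-S(c,r-.0012); return -(np.abs(q).mean() if sgn==0 else sgn*q.mean())
    from scipy.optimize import brute,minimize
    b=brute(lambda p:f(p),[(c0[0]-span,c0[0]+span),(c0[1]-span,c0[1]+span)],Ns=25,finish=None)
    m=minimize(f,b,method="Nelder-Mead",options=dict(xatol=2e-5,fatol=1e-3,initial_simplex=[b,b+[.0004,0],b+[0,.0004]])); return m.x,-m.fun
E
python3 - <<'E'
from h import *
from plant import env
d2=snap("w_lens2"); s=env.get_state(); print(s["time"],s["tcp_pos"],s["ee_rot"],s["dq"].round(3))
L=lambda n:dict(np.load(f"pics/{n}.npz",allow_pickle=True))
P=lambda *a:print(a[0],a[1][0].round(4),round(a[1][1],1))
for sg in (0,1,-1):
    P("lens",fitc(L("w_lens"),(.469,.318),.016,.015,(150,390),sg))
    P("lens2",fitc(d2,(.469,.318),.016,.015,None,sg))
P("lens base?",fitc(d2,(.469,.318),.016,.0))
c=L("w_cell")
for n,r,z in [("flange",.042,.008),("rimout",.02,.05),("bore",.019,.05),("seat",.0155,.043)]: P(n,fitc(c,(.498,-.028),r,z))
P("ring",fitc(L("w_ring"),(.541,-.23),.032,.026,(150,390)))
P("ringhole",fitc(L("w_ring"),(.541,-.23),.011,.026))
f=lambda x,u,v,r:cv2.resize(x[v-r:v+r,u-r:u+r],(400,400),interpolation=cv2.INTER_CUBIC)
cv2.imwrite("pics/v3.png",f(d2["image"],258,175,40))
E
```

```text
5.1 [0.46787337 0.31845121 0.15538456] [-3.13988883e+00 -9.57467400e-04 -1.56758669e+00] [-0.001  0.002 -0.001 -0.    -0.     0.001 -0.003]
lens [0.4697 0.3234] 12.0
lens2 [0.4694 0.3185] 16.0
lens [0.4696 0.3207] 9.7
lens2 [0.4746 0.3258] 17.0
lens [0.4671 0.323 ] 4.1
lens2 [0.4693 0.3183] 15.6
lens base? [0.4663 0.3187] 18.4
flange [ 0.4999 -0.0259] 49.4
rimout [ 0.4934 -0.0328] 28.8
bore [ 0.4943 -0.0333] 32.1
seat [ 0.5002 -0.0266] 69.3
ring [ 0.5434 -0.2295] 20.8
ringhole [ 0.5435 -0.2295] 60.6
```

View pics/v3.png

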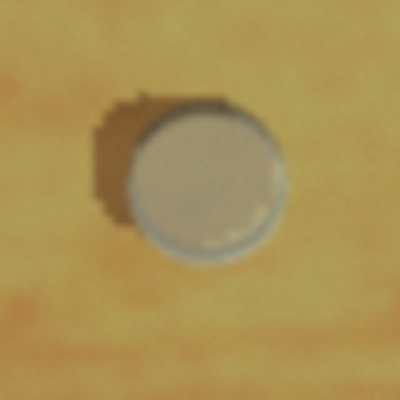

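```bash
cat >> h.py <<'E'
def fitcyl(d,c0,r,h,thr=.6,n=8):
    "centre of an upright grey cylinder on the wood by overlap of its outline"
    im=cv2.resize(d["image"],None,fx=n,fy=n,interpolation=cv2.INTER_CUBIC).astype(np.float32)
    m=((im[...,0]+2)/(im[...,2]+2)>thr)
    t=np.radians(np.arange(0,360,5)); C=np.c_[r*np.cos(t),r*np.sin(t)]
    u0,v0=np.int32(proj(d,[*c0,h/2])[0]*n); w=int(n*r*1500/ (d["cam_to_world"][2,3]/.3)*.45)
    m=m[v0-w:v0+w,u0-w:u0+w]
    def f(c):
        p=np.vstack([proj(d,np.c_[C+c,0*t+z]) for z in (0,h)])*n+(n-1)/2-[u0-w,v0-w]
        k=np.zeros(m.shape,np.uint8); cv2.fillConvexPoly(k,cv2.convexHull(np.round(p*16).astype(np.int32)),1,shift=4)
        k=k>0; return -(k&m).sum()/(k|m).sum()
    from scipy.optimize import minimize
    b=np.array(c0); q=minimize(f,b,method="Nelder-Mead",options=dict(xatol=3e-5,fatol=1e-5,initial_simplex=[b-.002,b+[.004,0],b+[0,.004]])); return q.x.round(4),round(-q.fun,3)
E
python3 - <<'E'
from h import *
L=lambda n:dict(np.load(f"pics/{n}.npz",allow_pickle=True))
x=L("w_lens2")["image"].astype(float); q=(x[...,0]+2)/(x[...,2]+2)
print(q[172,235:285:2].round(2)); print(q[145:200:2,259].round(2))
for th in (.5,.6,.7):
    print(th,fitcyl(L("w_lens"),(.469,.32),.016,.015,th),fitcyl(L("w_lens2"),(.469,.32),.016,.015,th),fitcyl(L("w_ring"),(.5435,-.2295),.032,.026,th))
E
```

```text
[0.49 0.42 0.4  0.41 0.61 0.74 0.7  0.7  0.7  0.7  0.7  0.7  0.71 0.71
 0.71 0.7  0.71 0.71 0.7  0.75 0.68 0.49 0.48 0.48 0.47]
[0.49 0.48 0.49 0.47 0.47 0.56 0.69 0.7  0.69 0.69 0.7  0.7  0.71 0.71
 0.71 0.72 0.72 0.72 0.71 0.71 0.8  0.73 0.48 0.46 0.49 0.5  0.5  0.47]
0.5 (array([0.4694, 0.318 ]), np.float64(0.999)) (array([0.469, 0.32 ]), np.float64(0.999)) (array([ 0.5435, -0.2255]), np.float64(0.839))
0.6 (array([0.4696, 0.317 ]), np.float64(0.999)) (array([0.4695, 0.3215]), np.float64(0.997)) (array([ 0.5435, -0.2255]), np.float64(0.823))
0.7 (array([0.4668, 0.3066]), np.float64(0.866)) (array([0.4584, 0.3216]), np.float64(0.824)) (array([ 0.5435, -0.2255]), np.float64(0.808))
```

```bash
sed -i 's/w=int(n\*r.*$/w=int(n*r*1.45*d["intrinsics"][0,0]\/(d["cam_to_world"][2,3]-h))/' h.py
python3 - <<'E'
from h import *
L=lambda n:dict(np.load(f"pics/{n}.npz",allow_pickle=True))
for th in (.5,.55,.6):
    print(th,fitcyl(L("w_lens"),(.469,.32),.016,.015,th),fitcyl(L("w_lens2"),(.469,.32),.016,.015,th),fitcyl(L("w_ring"),(.5435,-.2295),.032,.026,th))
E
```

```text
0.5 (array([0.4695, 0.3178]), np.float64(0.931)) (array([0.4692, 0.3182]), np.float64(0.907)) (array([ 0.5434, -0.2298]), np.float64(0.856))
0.55 (array([0.4696, 0.3178]), np.float64(0.972)) (array([0.4693, 0.3182]), np.float64(0.962)) (array([ 0.5435, -0.2301]), np.float64(0.887))
0.6 (array([0.4696, 0.318 ]), np.float64(0.953)) (array([0.4695, 0.3183]), np.float64(0.948)) (array([ 0.5434, -0.2302]), np.float64(0.889))
```

The second view of the glass puts it at the same pixels, about (259,172). The two yaws agree within 0.4 mm on (0.4695, 0.318), so camera bias is negligible. Descending now with the fingers half shut.

Run:
```python
from h import *
print(step([.4695,.318,.04],-1.5708)); print(step([.4695,.318,.006],-1.5708))
```

```text
[ 0.0005 -0.0019  0.1539 -0.0005 -0.0003  0.001 ]
[ 0.0004 -0.0018  0.1992 -0.0005 -0.0003  0.001 ]
```

>>> step_arm:
  moves:
    - [0.0005,-0.0019,0.08,-0.0005,0,0.001]
    - [0.0005,-0.0019,0.15,-0.0005,0,0.001]
    - [0.0005,-0.0019,0.165,-0.0005,0,0.001]
    - [0.0005,-0.0019,0.165,-0.0005,0,0.001]
    - [0.0005,-0.0019,0.165,-0.0005,0,0.001]
  fingers: 0.55

```text
time: 5.72
tcp_pos: [0.4711, 0.32, 0.034]
ee_rot: [-3.138, 0.002, -1.571]
contact_force: [-0.6, -0.5, -0.0]
opening: 0.551
```

Run:
```python
from h import *
print(step([.4695,.318,.006],-1.5708))
```

```text
[ 0.0028  0.0023  0.0373 -0.0012  0.0006  0.    ]
```

>>> step_arm:
  moves:
    - [0.0028,0.0023,0.01,-0.0012,0,0]
    - [0.0028,0.0023,0.025,-0.0012,0,0]
    - [0.0028,0.0023,0.0373,-0.0012,0,0]
    - [0.0028,0.0023,0.0373,-0.0012,0,0]
    - [0.0028,0.0023,0.0373,-0.0012,0,0]

```text
time: 6.35
tcp_pos: [0.4674, 0.3164, 0.0034]
ee_rot: [3.137, -0.001, -1.571]
contact_force: [-0.0, -0.1, -0.3]
opening: 0.552
```

>>> step_arm:
  moves:
    - [0,0,0,0,0,0]
    - [0,0,0,0,0,0]

```text
time: 6.6
tcp_pos: [0.4678, 0.3166, 0.0039]
ee_rot: [3.138, -0.001, -1.571]
contact_force: [-0.7, 0.2, 0.0]
opening: 0.549
```

Run:
```python
from h import *
from plant import env
s=env.get_state(); print(s["tcp_pos"],s["ee_rot"],s["dq"].round(3))
print(step([.4695,.318,.006],-1.5708))
```

```text
[0.4677673  0.31655806 0.00388194] [ 3.13832303e+00 -5.22881291e-04 -1.57072480e+00] [ 0.001  0.     0.002  0.002 -0.001 -0.001 -0.002]
[-0.0019 -0.0023 -0.0028  0.001  -0.0002  0.    ]
```

>>> step_arm:
  moves:
    - [-0.0019,-0.0023,-0.0028,0.001,0,0]
    - [-0.0019,-0.0023,-0.0028,0.001,0,0]
    - [-0.0019,-0.0023,-0.0028,0.001,0,0]
    - [-0.0019,-0.0023,-0.0028,0.001,0,0]

```text
time: 7.1
tcp_pos: [0.4692, 0.3178, 0.0056]
ee_rot: [3.141, -0.001, -1.571]
contact_force: [0.6, -0.4, 0.9]
opening: 0.553
```

Good. Close.

>>> step_arm:
  moves:
    - [0,0,0,0,0,0]
    - [0,0,0,0,0,0]
    - [0,0,0,0,0,0]
    - [0,0,0,0,0,0]
    - [0,0,0,0,0,0]
    - [0,0,0,0,0,0]
  fingers: 0

```text
time: 7.85
tcp_pos: [0.4694, 0.3179, 0.006]
ee_rot: [3.141, -0.001, -1.571]
contact_force: [-1.6, -1.5, 5.8]
opening: 0.339
```

>>> step_arm:
  moves:
    - [0,0,-0.02,0,0,0]
    - [0,0,-0.06,0,0,0]
    - [0,0,-0.12,0,0,0]
    - [0,0,-0.17,0,0,0]
    - [0,0,-0.17,0,0,0]

```text
time: 8.48
tcp_pos: [0.472, 0.32, 0.1375]
ee_rot: [-3.135, 0.004, -1.571]
contact_force: [0.4, 0.6, -0.4]
opening: 0.335
```

Run:
```python
from h import *
from plant import env
d=snap("w_held"); s=env.get_state(); print(s["time"],s["tcp_pos"],s["ee_rot"],s["opening"],s["contact_force"])
cv2.imwrite("pics/v4.png",cv2.resize(d["image"][150:384,130:390],None,fx=2.3,fy=2.3))
print(step([.500,-.0262,.14],-1.5708))
```

```text
8.525 [0.47046318 0.31863914 0.13517541] [-3.13867970e+00  1.28185676e-03 -1.57082483e+00] 0.34134569529549114 [-0.06816792 -0.35028806 -0.8989571 ]
[ 4.598e-01 -3.940e-02 -6.900e-03 -9.000e-04  4.000e-04 -0.000e+00]
```

View pics/v4.png

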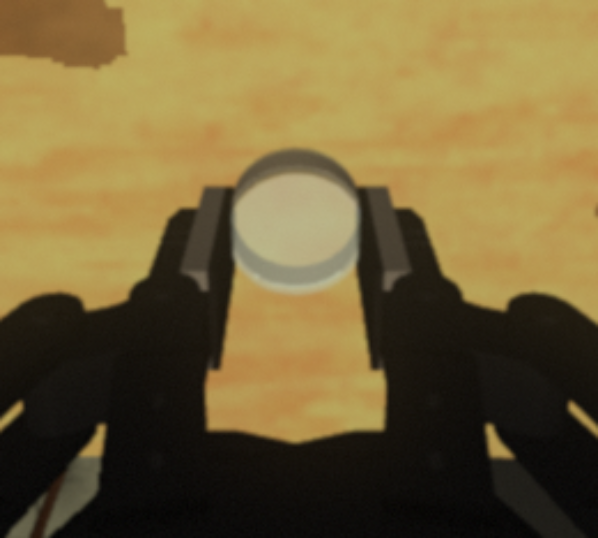

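The view shows the glass held level and centred between the pads, at about (258,245) in full-image pixels. Carrying it over the port.

>>> step_arm:
  moves:
    - [0.08,-0.0394,-0.0069,0,0,0]
    - [0.16,-0.0394,-0.0069,0,0,0]
    - [0.24,-0.0394,0,0,0,0]
    - [0.32,-0.0394,0.01,0,0,0]
    - [0.39,-0.0394,0.02,0,0,0]
    - [0.44,-0.0394,0.03,0,0,0]
    - [0.4598,-0.0394,0.04,0,0,0]
    - [0.4598,-0.0394,0.04,0,0,0]
    - [0.4598,-0.0394,0.04,0,0,0]
    - [0.4598,-0.0394,0.04,0,0,0]
    - [0.4598,-0.0394,0.04,0,0,0]

```text
time: 9.9
tcp_pos: [0.4993, -0.0256, 0.1038]
ee_rot: [-3.142, -0.001, -1.568]
contact_force: [-0.3, -0.2, -1.0]
opening: 0.341
```

Run:
```python
from h import *
from plant import env
d=snap("w_overcell"); s=env.get_state(); print(s["time"],s["tcp_pos"],s["ee_rot"],s["opening"],s["contact_force"])
print(fitc(d,(.5,-.0262),.042,.008,(-110,110))) 
t=dict(np.load("pics/top0.npz"))
print("top flange",fitc(t,(.499,-.027),.042,.008),fitc(t,(.5435,-.2298),.011,.026))
cv2.imwrite("pics/v5.png",cv2.resize(d["image"][60:310,130:390],None,fx=2.3,fy=2.3))
print(step([.500,-.0262,.064],-1.5708))
```

```text
9.95 [ 0.49918371 -0.02596105  0.10375272] [ 3.14155035e+00 -7.00463413e-04 -1.56895084e+00] 0.34109438152822713 [ 0.38557787 -0.13860773 -0.57838303]
(array([ 0.50123186, -0.0265797 ]), np.float64(66.6351318359375))
top flange (array([ 0.4991717 , -0.02790417]), np.float64(20.262235641479492)) (array([ 0.54369629, -0.23104795]), np.float64(18.04823875427246))
[ 0.0003 -0.0011  0.053   0.     -0.0002  0.0006]
```

View pics/v5.png

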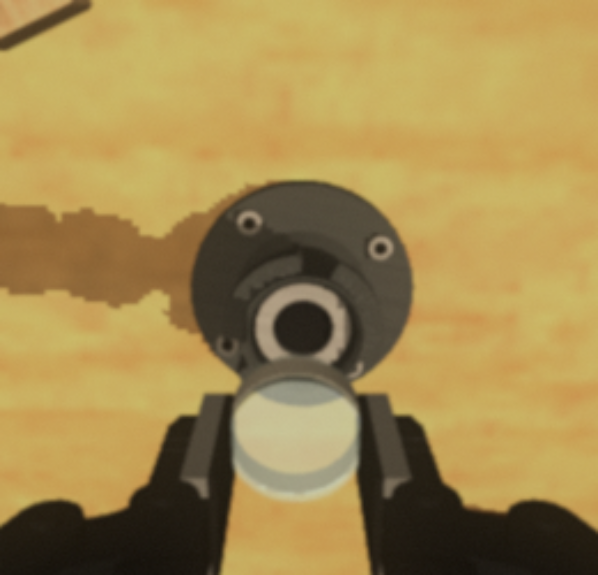

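The glass is held at about (258,245) in full-image pixels, with the port's seat ring visible beyond it at about (261,202). I'll check the lateral fit numerically.

Run:
```python
from h import *
L=lambda n:dict(np.load(f"pics/{n}.npz",allow_pickle=True))
d=L("w_overcell");c=L("w_cell")
print(proj(d,[.5003,-.0266,.008]),proj(d,[.5003,-.0266,.043]))
for z in (.0415,.043,.0445):
    print(z,"seat0",fitc(c,(.5,-.0266),.0155,z,span=.003),"seat-90",fitc(d,(.5,-.0266),.0155,z,(-100,100),span=.003))
for n in ("w_overcell","w_held"):
    h=L(n);s=h["s"].item();p=s["tcp_pos"]
    q=fitc(h,p[:2],.016,p[2]+.009,(90,270),span=.004); print("held",(q[0]-p[:2]).round(4),q[1])
```

```text
[[260.55870813 187.63335821]] [[260.94829898 202.65616245]]
0.0415 seat0 (array([ 0.50020695, -0.02700292]), np.float64(69.46041870117188)) seat-90 (array([ 0.49971047, -0.02663951]), np.float64(84.66004180908203))
0.043 seat0 (array([ 0.50017032, -0.026594  ]), np.float64(69.33431243896484)) seat-90 (array([ 0.500163  , -0.02664971]), np.float64(84.15452575683594))
0.0445 seat0 (array([ 0.50019832, -0.02623261]), np.float64(68.86184692382812)) seat-90 (array([ 0.50062147, -0.02668002]), np.float64(83.39877319335938))
held [0.0012 0.0015] 46.50004959106445
held [0.001  0.0024] 44.95886993408203
```

Run:
```python
from h import *
print(step([.5002,-.0266,.066],-1.5708))
```

```text
[ 0.0008 -0.0014  0.0503  0.     -0.0002  0.0006]
```

>>> step_arm:
  moves:
    - [0.0008,-0.0014,0.012,0,0,0.0006]
    - [0.0008,-0.0014,0.03,0,0,0.0006]
    - [0.0008,-0.0014,0.045,0,0,0.0006]
    - [0.0008,-0.0014,0.0503,0,0,0.0006]
    - [0.0008,-0.0014,0.0503,0,0,0.0006]
    - [0.0008,-0.0014,0.0503,0,0,0.0006]

```text
time: 10.7
tcp_pos: [0.5003, -0.0276, 0.066]
ee_rot: [-3.142, -0.001, -1.573]
contact_force: [0.4, -0.3, -0.2]
opening: 0.336
```

Run:
```python
from h import *
print(step([.5002,-.0266,.06],-1.5708),step([.5002,-.0266,.052],-1.5708))
```

```text
[-0.0013  0.0002  0.008  -0.     -0.0003 -0.0006] [-0.0013  0.0002  0.0187 -0.     -0.0003 -0.0006]
```

>>> step_arm:
  moves:
    - [-0.0007,0.0002,0.004,0,0,0]
    - [-0.0009,0.0002,0.008,0,0,0]
    - [-0.0009,0.0002,0.01,0,0,0]
    - [-0.0009,0.0002,0.012,0,0,0]
    - [-0.0009,0.0002,0.014,0,0,0]
    - [-0.0009,0.0002,0.014,0,0,0]

```text
time: 11.45
tcp_pos: [0.4997, -0.0269, 0.0551]
ee_rot: [3.141, -0.001, -1.573]
contact_force: [0.8, -0.1, -0.2]
opening: 0.337
```

No contact yet, with the lens bottom about 1 mm below the rim. Continuing.

>>> step_arm:
  moves:
    - [0,-0.0006,0.002,0,0,0]
    - [0,-0.0006,0.004,0,0,0]
    - [0,-0.0006,0.0055,0,0,0]
    - [0,-0.0006,0.0055,0,0,0]

```text
time: 11.95
tcp_pos: [0.5001, -0.027, 0.0509]
ee_rot: [3.141, -0.001, -1.573]
contact_force: [-1.1, 0.9, -0.2]
opening: 0.34
```

>>> step_arm:
  moves:
    - [0,0,0,0,0,0]
    - [0,0,0,0,0,0]
    - [0,0,0,0,0,0]
    - [0,0,0,0,0,0]
  fingers: 0.6

```text
time: 12.45
tcp_pos: [0.5003, -0.0269, 0.0512]
ee_rot: [3.141, -0.001, -1.573]
contact_force: [-0.1, -0.1, 0.1]
opening: 0.604
```

>>> step_arm:
  moves:
    - [0,0,-0.02,0,0,0]
    - [0,0,-0.06,0,0,0]
    - [0,0,-0.1,0,0,0]
    - [0,0,-0.13,0,0,0]
    - [0,0,-0.13,0,0,0]
    - [0,0,-0.13,0,0,0]

```text
time: 13.2
tcp_pos: [0.4998, -0.0269, 0.1483]
ee_rot: [3.14, -0.001, -1.573]
contact_force: [-1.0, 0.6, 0.0]
opening: 0.599
```

Run:
```python
from h import *
from plant import env
d=snap("w_placed"); s=env.get_state(); print(s["time"],s["tcp_pos"],s["ee_rot"],s["contact_force"])
p=proj(d,[.5002,-.0266,.05])[0]; print(p)
u,v=np.int32(p)
x=cv2.resize(d["image"][v-45:v+45,u-45:u+45],(600,600),interpolation=cv2.INTER_CUBIC)
cv2.imwrite("pics/v6.png",cv2.convertScaleAbs(x,alpha=1.7,beta=10))
```

```text
13.25 [ 0.49932365 -0.02689743  0.14771932] [ 3.13902585e+00 -9.30539020e-04 -1.57250371e+00] [-0.30724766 -0.25756277 -0.5268808 ]
[258.97025755 187.20277959]
```

View pics/v6.png

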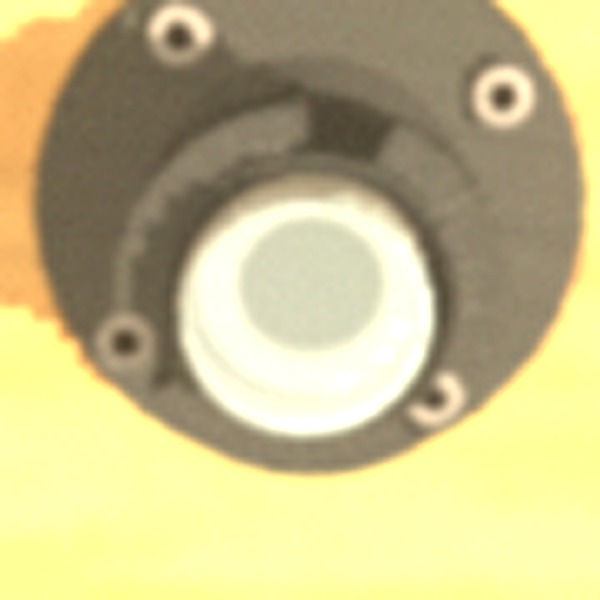

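The glass sits in the bore, and one gap shows clearly at about (350,125) in the crop, between the thread ends near x=306 and x=390. I'll work out the gap and ring angles.

Run:
```python
from h import *
L=lambda n:dict(np.load(f"pics/{n}.npz",allow_pickle=True))
d=L("w_placed"); c=np.array([.5002,-.0266])
print("flange",fitc(d,c,.042,.008,(-60,60)),fitc(d,c,.016,.058,span=.004,arc=(90,270)))
for U,V in [(305,102),(308,148),(398,125),(378,162)]:
    p=back(d,(U+.5)/6.667-.5+258-45,(V+.5)/6.667-.5+187-45,.047)[:2]-c
    print(np.degrees(np.arctan2(p[1],p[0])).round(1),np.hypot(*p).round(4))
# intensity round the thread tops, r = 22..25 mm, 2 images
for n in ("w_placed","w_cell"):
    d=L(n);g=cv2.cvtColor(d["image"],cv2.COLOR_BGR2GRAY).astype(np.float32);a=np.arange(0,360,4)
    q=np.mean([cv2.remap(g,*[x.astype(np.float32)[:,None] for x in proj(d,np.c_[c[0]+r*np.cos(np.radians(a)),c[1]+r*np.sin(np.radians(a)),0*a+.047]).T],cv2.INTER_LINEAR)[:,0] for r in (.0225,.0235,.0245)],axis=0)
    print(n); print({int(k):int(v) for k,v in zip(a,q)})
# ring dots
d=L("w_ring"); c=fitc(d,(.5435,-.2296),.011,.026)[0]; print("ring",c)
g=cv2.cvtColor(d["image"],cv2.COLOR_BGR2GRAY).astype(np.float32)
a=np.arange(0,360,2)
q=np.min([cv2.remap(g,*[x.astype(np.float32)[:,None] for x in proj(d,np.c_[c[0]+r*np.cos(np.radians(a)),c[1]+r*np.sin(np.radians(a)),0*a+.026]).T],cv2.INTER_CUBIC)[:,0] for r in np.arange(.018,.028,.001)],axis=0)
w=np.clip(np.median(q)-15-q,0,None); z=(w*np.exp(3j*np.radians(a))).sum(); print("pin angle mod120",np.degrees(np.angle(z))/3,abs(z)/w.sum(),a[w>0])
```

```text
flange (array([ 0.50106791, -0.02651818]), np.float64(66.89048767089844)) (array([ 0.50100238, -0.02602855]), np.float64(79.57292175292969))
1.1 0.0263
0.3 0.0202
-26.2 0.0259
-25.9 0.0204
w_placed
{0: 48, 4: 68, 8: 71, 12: 70, 16: 70, 20: 70, 24: 71, 28: 71, 32: 70, 36: 70, 40: 71, 44: 68, 48: 67, 52: 63, 56: 65, 60: 68, 64: 61, 68: 59, 72: 65, 76: 60, 80: 57, 84: 59, 88: 60, 92: 59, 96: 74, 100: 79, 104: 63, 108: 74, 112: 77, 116: 64, 120: 51, 124: 64, 128: 72, 132: 73, 136: 73, 140: 73, 144: 73, 148: 75, 152: 75, 156: 75, 160: 76, 164: 75, 168: 74, 172: 75, 176: 76, 180: 75, 184: 75, 188: 74, 192: 74, 196: 74, 200: 74, 204: 74, 208: 75, 212: 72, 216: 64, 220: 94, 224: 117, 228: 85, 232: 100, 236: 125, 240: 90, 244: 73, 248: 73, 252: 74, 256: 72, 260: 72, 264: 74, 268: 73, 272: 71, 276: 72, 280: 73, 284: 72, 288: 71, 292: 71, 296: 72, 300: 72, 304: 76, 308: 71, 312: 73, 316: 70, 320: 70, 324: 71, 328: 72, 332: 68, 336: 47, 340: 37, 344: 36, 348: 37, 352: 37, 356: 37}
w_cell
{0: 70, 4: 68, 8: 69, 12: 69, 16: 69, 20: 69, 24: 68, 28: 66, 32: 67, 36: 67, 40: 70, 44: 68, 48: 64, 52: 65,
[... 153 characters left out ...]
28: 68, 132: 70, 136: 69, 140: 70, 144: 68, 148: 69, 152: 69, 156: 71, 160: 72, 164: 72, 168: 70, 172: 71, 176: 72, 180: 71, 184: 71, 188: 71, 192: 72, 196: 72, 200: 74, 204: 75, 208: 73, 212: 73, 216: 73, 220: 75, 224: 76, 228: 78, 232: 77, 236: 74, 240: 67, 244: 68, 248: 75, 252: 75, 256: 74, 260: 74, 264: 74, 268: 75, 272: 73, 276: 73, 280: 74, 284: 74, 288: 74, 292: 74, 296: 74, 300: 74, 304: 77, 308: 73, 312: 74, 316: 75, 320: 73, 324: 72, 328: 71, 332: 66, 336: 56, 340: 68, 344: 72, 348: 72, 352: 72, 356: 72}
ring [ 0.54352783 -0.22953072]
pin angle mod120 26.54075825698671 0.9862714852586993 [ 20  22  24  26  28  30  32  34 140 142 144 146 148 150 152 154 260 262
 264 266 268 270 272]
```

The two views agree on the gap angle at about -11.3°. The ring's pins are at about 26.5°, and its centre is at (0.5435, -0.2298). Checking clearance to the driver before grasping the ring.

Run:
```python
from h import *
d=dict(np.load("pics/top0.npz")); c=np.array([.5435,-.2298])
for U,V in [(540,257),(531,259),(500,230),(508,228),(468,204)]:
    print((back(d,(U+.5)/1.5625-.5,(V+.5)/1.5625-.5,.012)[:2]-c).round(4))
print(step([.5435,-.2298,.12],-.5236)); print(step([.5435,-.2298,.12],0))
```

```text
[ 0.094 -0.054]
[ 0.0916 -0.0352]
[0.159  0.0199]
[0.1617 0.003 ]
[0.2214 0.0789]
[ 2.704e-01 -5.950e-02  3.710e-02  9.000e-04  2.000e-04 -3.339e-01]
[ 2.704e-01 -5.950e-02  3.710e-02  9.000e-04  4.000e-04 -5.005e-01]
```

>>> step_arm:
  moves:
    - [0.06,-0.013,0,0,0,-0.05]
    - [0.13,-0.03,0.01,0,0,-0.11]
    - [0.2,-0.045,0.02,0,0,-0.165]
    - [0.25,-0.055,0.03,0,0,-0.22]
    - [0.2704,-0.0595,0.0371,0.0009,0,-0.275]
    - [0.2704,-0.0595,0.0371,0.0009,0,-0.3339]
    - [0.2704,-0.0595,0.0371,0.0009,0,-0.3339]
    - [0.2704,-0.0595,0.0371,0.0009,0,-0.3339]
    - [0.2704,-0.0595,0.0371,0.0009,0,-0.3339]
    - [0.2704,-0.0595,0.0371,0.0009,0,-0.3339]
  fingers: 1

```text
time: 14.5
tcp_pos: [0.5446, -0.2294, 0.121]
ee_rot: [-3.14, -0.001, -0.524]
contact_force: [-0.0, -0.5, 0.5]
opening: 1.002
```

Run:
```python
from h import *
from plant import env
d=snap("w_ring2"); s=env.get_state(); print(s["time"],s["tcp_pos"],s["ee_rot"],s["dq"].round(3))
print("hole",fitc(d,(.5435,-.2298),.011,.026),"outer",fitc(d,(.5435,-.2298),.032,.026,(180,360)), fitcyl(d,(.5435,-.2298),.032,.026,.55))
print(step([.5435,-.2298,.03],-.5236))
```

```text
14.55 [ 0.5446569  -0.22948119  0.12108631] [-3.14044646e+00 -1.51308950e-03 -5.23548630e-01] [ 0.004  0.     0.    -0.001  0.001  0.002  0.003]
hole (array([ 0.5434702, -0.2295175]), np.float64(69.60045623779297)) outer (array([ 0.54352326, -0.22943515]), np.float64(23.315404891967773)) (array([ 0.5432, -0.23  ]), np.float64(0.891))
[-0.0013  0.0013  0.1214 -0.0004 -0.0005  0.    ]
```

>>> step_arm:
  moves:
    - [-0.0013,0.0013,0.06,0,0,0]
    - [-0.0013,0.0013,0.11,0,0,0]
    - [-0.0013,0.0013,0.1214,0,0,0]
    - [-0.0013,0.0013,0.1214,0,0,0]
    - [-0.0013,0.0013,0.1214,0,0,0]

```text
time: 15.18
tcp_pos: [0.5451, -0.2307, 0.0318]
ee_rot: [-3.14, -0.005, -0.524]
contact_force: [0.3, 0.5, 0.5]
opening: 0.998
```

Run:
```python
from h import *
print(step([.5435,-.2296,.004],-.5236))
```

```text
[-0.0027 -0.0001  0.037  -0.0006 -0.0015 -0.    ]
```

>>> step_arm:
  moves:
    - [-0.001,0,0.012,0,0,0]
    - [-0.001,0,0.025,0,0,0]
    - [-0.001,0,0.0352,0,0,0]
    - [-0.001,0,0.0352,0,0,0]
    - [-0.001,0,0.0352,0,0,0]
    - [-0.001,0,0.0352,0,0,0]

```text
time: 15.92
tcp_pos: [0.5431, -0.2298, 0.0038]
ee_rot: [-3.14, -0.002, -0.524]
contact_force: [0.6, -0.8, -0.1]
opening: 0.999
```

Run:
```python
from h import *
print(step([.5435,-.2296,.004],-.5236))
```

```text
[ 0.0004 -0.0005 -0.0003 -0.0004 -0.0006  0.    ]
```

>>> step_arm:
  moves:
    - [0,0,0,0,0,0]
    - [0,0,0,0,0,0]
    - [0,0,0,0,0,0]
    - [0,0,0,0,0,0]
    - [0,0,0,0,0,0]
    - [0,0,0,0,0,0]
  fingers: 0

```text
time: 16.68
tcp_pos: [0.5436, -0.23, 0.0045]
ee_rot: [-3.14, -0.003, -0.524]
contact_force: [0.4, 0.9, 5.7]
opening: 0.727
```

Run:
```python
from plant import env
s=env.get_state(); print(s["tcp_pos"],s["ee_rot"],s["opening"],s["contact_force"],s["torque"])
```

```text
[ 0.54364897 -0.23000584  0.00449394] [-3.14015029e+00 -2.91562145e-03 -5.23673111e-01] 0.726514963064628 [0.39557728 0.88939494 5.6769242 ] [0.05992722 0.22512439 0.02401391]
```

>>> step_arm:
  moves:
    - [0,0,-0.02,0,0,0]
    - [0,0,-0.06,0,0,0]
    - [0,0,-0.11,0,0,0]
    - [0,0,-0.14,0,0,0]
    - [0,0,-0.14,0,0,0]
    - [0,0,-0.14,0,0,0]

```text
time: 17.42
tcp_pos: [0.5414, -0.2294, 0.1074]
ee_rot: [-3.141, 0.001, -0.524]
contact_force: [-0.2, 0.9, -1.0]
opening: 0.733
```

Run:
```python
from h import *
from plant import env
s=env.get_state(); print(s["time"],s["tcp_pos"],s["ee_rot"],s["opening"],s["contact_force"],s["torque"])
d=snap("w_ringheld"); cv2.imwrite("pics/v7.png",cv2.resize(d["image"][150:384,110:410],None,fx=2,fy=2,interpolation=cv2.INTER_CUBIC))
yaw=-.5236+np.radians(108.7-26.5); print(yaw,step([.5002,-.0266,.09],yaw))
```

```text
17.425 [ 0.54137508 -0.22943902  0.10742982] [-3.14089300e+00  9.00174905e-04 -5.23583644e-01] 0.7330730695704805 [-0.17607914  0.85438494 -0.98301053] [-0.01780335  0.01521059  0.00157207]
0.9110606451393389 [-1.823e-01 -2.068e-01  2.300e-02 -6.000e-04  3.000e-04 -4.567e-01]
```

View pics/v7.png

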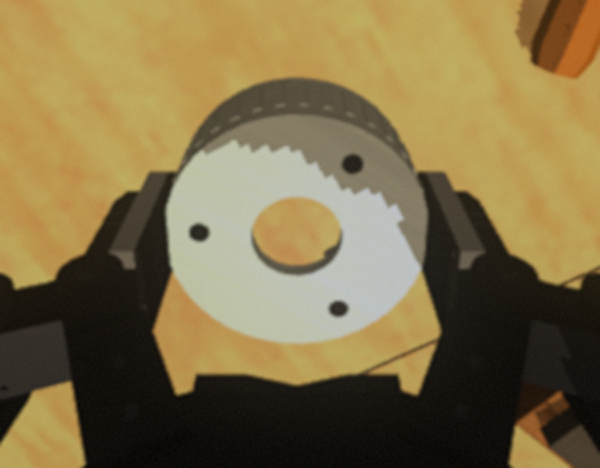

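The ring is held well, with dots at crop pixels (352,163), (199,232) and (338,308). Checking the held angle from the dots.

Run:
```python
from h import *
d=dict(np.load("pics/w_ringheld.npz",allow_pickle=True)); s=d["s"].item(); p=s["tcp_pos"]; z=p[2]-.0045+.026
g=cv2.cvtColor(d["image"],cv2.COLOR_BGR2GRAY).astype(np.float32)
q=[]
for U,V in [(352,163),(199,232),(338,308)]:
    u,v=(U+.5)/2-.5+110,(V+.5)/2-.5+150; a,b=int(round(u)),int(round(v))
    w=g[b-6:b+7,a-6:a+7]; w=np.clip(np.percentile(w,50)-20-w,0,None); yy,xx=np.mgrid[b-6:b+7,a-6:a+7]
    q.append(back(d,(w*xx).sum()/w.sum(),(w*yy).sum()/w.sum(),z)[:2])
q=np.array(q); c=q.mean(0); e=q-c; a=np.degrees(np.arctan2(e[:,1],e[:,0])); print("centre-tcp world",(c-p[:2]).round(4),"r",np.hypot(*e.T).round(4),"ang",a.round(1),"mod120",(a%120).round(1), "yaw",np.degrees(s["ee_rot"][2]))
```

```text
centre-tcp world [-0.0001  0.0004] r [0.0236 0.0236 0.0236] ang [ 26.6 146.8 -93.3] mod120 [26.6 26.8 26.7] yaw -29.997281812463424
```

>>> step_arm:
  moves:
    - [-0.03,-0.035,0,0,0,-0.05]
    - [-0.07,-0.08,0.005,0,0,-0.1]
    - [-0.11,-0.125,0.01,0,0,-0.155]
    - [-0.15,-0.17,0.015,0,0,-0.21]
    - [-0.17,-0.195,0.02,0,0,-0.265]
    - [-0.18,-0.2068,0.023,0,0,-0.32]
    - [-0.18,-0.2068,0.023,0,0,-0.375]
    - [-0.18,-0.2068,0.023,0,0,-0.43]
    - [-0.18,-0.2068,0.023,0,0,-0.4555]
    - [-0.18,-0.2068,0.023,0,0,-0.4555]
    - [-0.18,-0.2068,0.023,0,0,-0.4555]
    - [-0.18,-0.2068,0.023,0,0,-0.4555]

```text
time: 18.98
tcp_pos: [0.503, -0.0279, 0.091]
ee_rot: [3.141, -0.001, 0.907]
contact_force: [-0.3, 0.5, -1.0]
opening: 0.733
```

Run:
```python
from h import *
from plant import env
d=snap("w_ringover"); s=env.get_state(); print(s["time"],s["tcp_pos"],s["ee_rot"],s["contact_force"],s["torque"])
print(step([.5002,-.0266,.065],.9076))
```

```text
19.025 [ 0.50308501 -0.0278981   0.09106998] [ 3.14080750e+00 -1.15932042e-03  9.06996803e-01] [ 0.23305346 -0.2615267  -1.41434856] [ 0.00829706  0.01689154 -0.04779643]
[-0.001  -0.0041  0.0348  0.0003 -0.0004 -0.0002]
```

>>> step_arm:
  moves:
    - [-0.001,-0.004,0.01,0,0,0]
    - [-0.001,-0.004,0.025,0,0,0]
    - [-0.001,-0.004,0.032,0,0,0]
    - [-0.001,-0.004,0.032,0,0,0]
    - [-0.001,-0.004,0.032,0,0,0]
    - [-0.001,-0.004,0.032,0,0,0]

```text
time: 19.77
tcp_pos: [0.5008, -0.0266, 0.0676]
ee_rot: [3.14, -0.002, 0.907]
contact_force: [0.3, 0.4, -2.0]
opening: 0.727
```

Run:
```python
from h import *
from plant import env
s=env.get_state(); print(s["time"],s["tcp_pos"],s["ee_rot"],s["contact_force"],s["torque"])
print(step([.5002,-.0266,.047],.9076))
```

```text
19.775 [ 0.50083042 -0.02663275  0.06755712] [ 3.13994100e+00 -1.78949233e-03  9.07382551e-01] [ 0.31812075  0.43941168 -1.95939755] [ 0.00602729 -0.02185256 -0.02968389]
[-0.0005 -0.0007  0.0274  0.0005 -0.0006 -0.0001]
```

>>> step_arm:
  moves:
    - [-0.0005,-0.0007,0.005,0.0005,0,0]
    - [-0.0005,-0.0007,0.01,0.0005,0,0]
    - [-0.0005,-0.0007,0.015,0.0005,0,0]
    - [-0.0005,-0.0007,0.018,0.0005,0,0]
    - [-0.0005,-0.0007,0.0205,0.0005,0,0]
    - [-0.0005,-0.0007,0.023,0.0005,0,0]
    - [-0.0005,-0.0007,0.025,0.0005,0,0]
    - [-0.0005,-0.0007,0.0265,0.0005,0,0]
    - [-0.0005,-0.0007,0.0265,0.0005,0,0]

```text
time: 20.9
tcp_pos: [0.4998, -0.0266, 0.0473]
ee_rot: [-3.141, -0.001, 0.907]
contact_force: [-0.7, 0.3, -0.6]
opening: 0.731
```

Run:
```python
from h import *
from plant import env
s=env.get_state(); print(s["time"],s["tcp_pos"],s["ee_rot"],s["contact_force"],s["torque"])
print(step([.5002,-.0266,.041],.9076))
```

```text
20.9 [ 0.49977002 -0.02660793  0.04731176] [-3.14096632e+00 -1.29960906e-03  9.07404596e-01] [-0.67441372  0.30887993 -0.59318866] [-0.04047072 -0.01264519  0.00474093]
[ 0.0004  0.0005  0.0084 -0.0002 -0.0004 -0.0001]
```

The pins are past the thread tops without contact. Lowering slowly to feel the glass.

>>> step_arm:
  moves:
    - [0.0002,0.0003,0.0015,0,0,0]
    - [0.0002,0.0003,0.003,0,0,0]
    - [0.0002,0.0003,0.004,0,0,0]
    - [0.0002,0.0003,0.0048,0,0,0]
    - [0.0002,0.0003,0.0055,0,0,0]

```text
time: 21.52
tcp_pos: [0.5001, -0.0266, 0.0432]
ee_rot: [-3.141, -0.001, 0.907]
contact_force: [0.7, -0.4, -1.6]
opening: 0.728
```

>>> step_arm:
  moves:
    - [0,0,0.0005,0,0,0]
    - [0,0,0.001,0,0,0]

```text
time: 21.78
tcp_pos: [0.5001, -0.0267, 0.0425]
ee_rot: [-3.141, -0.001, 0.907]
contact_force: [1.0, 0.4, -1.2]
opening: 0.727
```

>>> step_arm:
  moves:
    - [0,0,0.0005,0,0,0]
    - [0,0,0.001,0,0,0]

```text
time: 22.02
tcp_pos: [0.5001, -0.0266, 0.0417]
ee_rot: [-3.141, -0.001, 0.907]
contact_force: [0.2, -0.3, -0.6]
opening: 0.728
```

>>> step_arm:
  moves:
    - [0,0,0.0005,0,0,0]
    - [0,0,0.001,0,0,0]

```text
time: 22.28
tcp_pos: [0.5001, -0.0266, 0.041]
ee_rot: [-3.141, -0.001, 0.907]
contact_force: [-0.1, -0.2, -0.5]
opening: 0.726
```

>>> step_arm:
  moves:
    - [0,0,0.0005,0,0,0]
    - [0,0,0.001,0,0,0]

```text
time: 22.52
tcp_pos: [0.5001, -0.0266, 0.0403]
ee_rot: [-3.141, -0.001, 0.907]
contact_force: [-0.7, 0.1, -0.4]
opening: 0.727
```

>>> step_arm:
  moves:
    - [0,0,0.0005,0,0,0]
    - [0,0,0.001,0,0,0]

```text
time: 22.78
tcp_pos: [0.5002, -0.0266, 0.0398]
ee_rot: [-3.141, -0.001, 0.907]
contact_force: [-1.5, -0.1, 4.1]
opening: 0.73
```

>>> step_arm:
  moves:
    - [0,0,0.0004,0,0,0]
    - [0,0,0.0008,0,0,0]

```text
time: 23.02
tcp_pos: [0.5002, -0.0266, 0.0394]
ee_rot: [-3.141, -0.001, 0.907]
contact_force: [-2.2, -0.2, 6.6]
opening: 0.734
```

Contact with the glass is at TCP z ≈ 0.0404, with the 8 N/mm seat slope visible. That means the glass stands about 7.9 mm proud, so I predict thread contact about 0.7 rad from the gap. Easing off the preload, then turning clockwise.

>>> step_arm:
  moves:
    - [0,0,-0.0006,0,0,0]
    - [0,0,-0.0013,0,0,0]
    - [0,0,-0.0013,0,0,0]

```text
time: 23.4
tcp_pos: [0.5002, -0.0266, 0.0399]
ee_rot: [-3.141, -0.001, 0.907]
contact_force: [-1.0, 0.1, 2.5]
opening: 0.73
```

>>> step_arm:
  moves:
    - [0,0,0,0,0,0.02]
    - [0,0,0,0,0,0.04]
    - [0,0,0,0,0,0.06]
    - [0,0,0,0,0,0.08]
    - [0,0,0,0,0,0.1]
    - [0,0,0,0,0,0.1]

```text
time: 24.15
tcp_pos: [0.5008, -0.0266, 0.04]
ee_rot: [-3.141, -0.002, 0.594]
contact_force: [-0.5, -0.5, 1.8]
opening: 0.728
```

Run:
```python
from plant import env
s=env.get_state(); print(s["time"],s["tcp_pos"],s["ee_rot"],s["contact_force"],s["torque"])
```

```text
24.15 [ 0.50077654 -0.02658701  0.03999888] [-3.14140615e+00 -2.32913512e-03  5.93939517e-01] [-0.49102983 -0.52282857  1.7980994 ] [-0.00111539 -0.01516189 -0.05093138]
```

>>> step_arm:
  moves:
    - [0,0,0,0,0,0.012]
    - [0,0,0,0,0,0.024]
    - [0,0,0,0,0,0.032]
    - [0,0,0,0,0,0.032]

```text
time: 24.65
tcp_pos: [0.5006, -0.0266, 0.04]
ee_rot: [-3.141, -0.002, 0.493]
contact_force: [0.6, 0.2, 1.0]
opening: 0.731
```

>>> step_arm:
  moves:
    - [0,0,0,0,0,0.008]
    - [0,0,0,0,0,0.016]
    - [0,0,0,0,0,0.016]

```text
time: 25.02
tcp_pos: [0.5003, -0.0266, 0.04]
ee_rot: [-3.141, -0.001, 0.442]
contact_force: [1.0, 0.1, 2.9]
opening: 0.729
```

Run:
```python
from plant import env
s=env.get_state(); print(s["time"],s["tcp_pos"],s["ee_rot"],s["contact_force"],s["torque"])
```

```text
25.025 [ 0.50026172 -0.02656343  0.03997533] [-3.14065133e+00 -1.28591410e-03  4.42083457e-01] [0.9577817  0.10302271 2.86374813] [ 0.05059938 -0.1471877   0.00584518]
```

>>> step_arm:
  moves:
    - [0,0,0,0,0,0.008]
    - [0,0,0,0,0,0.016]
    - [0,0,0,0,0,0.016]

```text
time: 25.4
tcp_pos: [0.5001, -0.0266, 0.0399]
ee_rot: [-3.14, -0.001, 0.392]
contact_force: [1.0, -1.0, 3.4]
opening: 0.729
```

Run:
```python
from plant import env
s=env.get_state(); print(s["time"],s["tcp_pos"],s["ee_rot"],s["contact_force"],s["torque"])
```

```text
25.4 [ 0.50008898 -0.02661473  0.03990713] [-3.14049616e+00 -8.83982328e-04  3.91763319e-01] [ 0.95145435 -1.0014508   3.40046009] [ 0.07423197 -0.12629781 -0.00972701]
```

>>> step_arm:
  moves:
    - [0,0,0,0,0,0.008]
    - [0,0,0,0,0,0.016]
    - [0,0,0,0,0,0.016]

```text
time: 25.78
tcp_pos: [0.5, -0.0266, 0.0399]
ee_rot: [-3.14, -0.001, 0.341]
contact_force: [-0.3, -0.0, 2.9]
opening: 0.728
```

>>> step_arm:
  moves:
    - [0,0,0,0,0,0.008]
    - [0,0,0,0,0,0.016]
    - [0,0,0,0,0,0.016]

```text
time: 26.15
tcp_pos: [0.5001, -0.0266, 0.0399]
ee_rot: [-3.14, -0.001, 0.291]
contact_force: [1.0, 0.5, 3.1]
opening: 0.728
```

Run:
```python
from plant import env
s=env.get_state(); print(s["time"],s["tcp_pos"],s["ee_rot"],s["contact_force"],s["torque"])
```

```text
26.15 [ 0.500051   -0.0266336   0.03987559] [-3.14040717e+00 -6.83282194e-04  2.91212409e-01] [0.97307706 0.51270569 3.09734871] [ 0.06434769 -0.03554289 -0.02868282]
```

>>> step_arm:
  moves:
    - [0,0,0,0,0,0.008]
    - [0,0,0,0,0,0.016]
    - [0,0,0,0,0,0.016]

```text
time: 26.52
tcp_pos: [0.5, -0.0267, 0.0399]
ee_rot: [-3.14, -0.001, 0.241]
contact_force: [0.0, 0.3, 3.7]
opening: 0.729
```

Run:
```python
from plant import env
s=env.get_state(); print(s["time"],s["tcp_pos"],s["ee_rot"],s["contact_force"],s["torque"])
```

```text
26.525 [ 0.50001168 -0.02665617  0.03985487] [-3.14037871e+00 -5.60895402e-04  2.40941235e-01] [0.01396234 0.28012814 3.65651842] [ 0.03997817 -0.08543378 -0.00054388]
```

>>> step_arm:
  moves:
    - [0,0,0,0,0,0.008]
    - [0,0,0,0,0,0.016]
    - [0,0,0,0,0,0.016]

```text
time: 26.9
tcp_pos: [0.5001, -0.0267, 0.0399]
ee_rot: [-3.14, -0.001, 0.191]
contact_force: [0.0, 0.9, 3.0]
opening: 0.728
```

Run:
```python
from plant import env
s=env.get_state(); print(s["time"],s["tcp_pos"],s["ee_rot"],s["contact_force"],s["torque"])
```

```text
26.9 [ 0.50006597 -0.02665587  0.03986048] [-3.14035144e+00 -5.85395456e-04  1.90691867e-01] [0.01762003 0.89522375 3.00813834] [ 0.03706599 -0.04486446 -0.02017898]
```

>>> step_arm:
  moves:
    - [0,0,0,0,0,0.008]
    - [0,0,0,0,0,0.016]
    - [0,0,0,0,0,0.016]

```text
time: 27.28
tcp_pos: [0.5001, -0.0267, 0.0399]
ee_rot: [-3.14, -0.001, 0.14]
contact_force: [0.8, 0.2, 3.2]
opening: 0.733
```

Run:
```python
from plant import env
s=env.get_state(); print(s["time"],s["tcp_pos"],s["ee_rot"],s["contact_force"],s["torque"])
```

```text
27.275 [ 0.50010238 -0.02665728  0.03989457] [-3.14031650e+00 -6.32066818e-04  1.40322830e-01] [0.77336234 0.23168018 3.18586334] [ 0.06841242 -0.07116305 -0.04028662]
```

>>> step_arm:
  moves:
    - [0,0,0,0,0,0.008]
    - [0,0,0,0,0,0.016]
    - [0,0,0,0,0,0.016]

```text
time: 27.65
tcp_pos: [0.5001, -0.0267, 0.0398]
ee_rot: [-3.14, -0.001, 0.09]
contact_force: [1.2, -0.5, 2.8]
opening: 0.727
```

>>> step_arm:
  moves:
    - [0,0,0,0,0,0.008]
    - [0,0,0,0,0,0.016]
    - [0,0,0,0,0,0.016]

```text
time: 28.02
tcp_pos: [0.5001, -0.0268, 0.0398]
ee_rot: [-3.14, -0.001, 0.04]
contact_force: [-0.4, -0.6, 0.8]
opening: 0.73
```

Run:
```python
from plant import env
s=env.get_state(); print(s["time"],s["tcp_pos"],s["ee_rot"],s["contact_force"],s["torque"])
```

```text
28.025 [ 0.50010281 -0.02677614  0.03981184] [-3.14035963e+00 -5.06835360e-04  3.97290493e-02] [-0.42574625 -0.55270106  0.77146781] [-0.10606708 -0.18130976  0.00888169]
```

>>> step_arm:
  moves:
    - [0,0,0,0,0,0.008]
    - [0,0,0,0,0,0.016]
    - [0,0,0,0,0,0.016]

```text
time: 28.4
tcp_pos: [0.5001, -0.0269, 0.0398]
ee_rot: [-3.14, -0.0, -0.011]
contact_force: [0.6, -1.9, 0.7]
opening: 0.729
```

Run:
```python
from plant import env
s=env.get_state(); print(s["time"],s["tcp_pos"],s["ee_rot"],s["contact_force"],s["torque"])
```

```text
28.4 [ 0.50006812 -0.0268779   0.03975625] [-3.14038562e+00 -4.10688525e-04 -1.06596309e-02] [ 0.56732029 -1.9378579   0.73790522] [-0.23687402 -0.2410132  -0.00724745]
```

Resistance began at about 0.84 rad of turn with about 4 N preload, so zero-load contact is at about 0.71 rad, matching the height-based prediction. I'll go on to about 1.03 rad, following the thread down.

>>> step_arm:
  moves:
    - [0,0,0.0001,0,0,0.008]
    - [0,0,0.0003,0,0,0.016]
    - [0,0,0.0003,0,0,0.016]

```text
time: 28.78
tcp_pos: [0.5001, -0.0269, 0.0396]
ee_rot: [-3.14, -0.0, -0.061]
contact_force: [1.3, -2.0, 0.7]
opening: 0.729
```

Run:
```python
from plant import env
s=env.get_state(); print(s["time"],s["tcp_pos"],s["ee_rot"],s["contact_force"],s["torque"])
```

```text
28.775 [ 0.50007833 -0.02691073  0.03960065] [-3.14046163e+00 -3.44492139e-04 -6.09450561e-02] [ 1.30223541 -2.02230785  0.68411025] [-0.41422627 -0.301999    0.03355262]
```

>>> step_arm:
  moves:
    - [0,0,0.0001,0,0,0.008]
    - [0,0,0.0003,0,0,0.016]
    - [0,0,0.0003,0,0,0.016]

```text
time: 29.15
tcp_pos: [0.5001, -0.0268, 0.0394]
ee_rot: [-3.14, -0.0, -0.111]
contact_force: [1.3, -2.5, -0.2]
opening: 0.733
```

Run:
```python
from plant import env
s=env.get_state(); print(s["time"],s["tcp_pos"],s["ee_rot"],s["contact_force"],s["torque"])
```

```text
29.15 [ 0.50014916 -0.02684277  0.03944448] [-3.14035508e+00 -3.60948528e-04 -1.11327852e-01] [ 1.25463267 -2.53044788 -0.17087269] [-0.54669789 -0.3227158   0.03054394]
```

>>> step_arm:
  moves:
    - [0,0,0.0001,0,0,0.006]
    - [0,0,0.0002,0,0,0.012]
    - [0,0,0.0003,0,0,0.017]
    - [0,0,0.0003,0,0,0.017]

```text
time: 29.65
tcp_pos: [0.5002, -0.0268, 0.0393]
ee_rot: [-3.14, -0.0, -0.164]
contact_force: [2.4, -2.3, 1.4]
opening: 0.727
```

Run:
```python
from plant import env
s=env.get_state(); print(s["time"],s["tcp_pos"],s["ee_rot"],s["contact_force"],s["torque"])
```

```text
29.65 [ 0.50021779 -0.02675096  0.03930038] [-3.14025648e+00 -4.16587594e-04 -1.64421323e-01] [ 2.38449569 -2.27123305  1.38985631] [-0.57244171 -0.29311347  0.16849189]
```

>>> step_arm:
  moves:
    - [0,0,0,0,0,0]
    - [0,0,0,0,0,0]
    - [0,0,0,0,0,0]
    - [0,0,0,0,0,0]
    - [0,0,0,0,0,0]
  fingers: 1

```text
time: 30.28
tcp_pos: [0.5, -0.0265, 0.0392]
ee_rot: [-3.14, -0.0, -0.164]
contact_force: [-0.1, -0.2, -0.3]
opening: 1.004
```

Run:
```python
from plant import env
s=env.get_state(); print(s["time"],s["tcp_pos"],s["ee_rot"],s["contact_force"],s["torque"])
```

```text
30.275 [ 0.50004024 -0.02649722  0.03918696] [-3.14002462e+00 -6.30056277e-05 -1.63851861e-01] [-0.0869276  -0.204781   -0.29575476] [ 0.0311334  -0.01191172  0.04238255]
```

Released. Two independent estimates (turn past contact, and ring drop) give about 9 to 10.5 N. Retreating straight up and checking for slip with the camera.

>>> step_arm:
  moves:
    - [0,0,-0.02,0,0,0]
    - [0,0,-0.06,0,0,0]
    - [0,0,-0.11,0,0,0]
    - [0,0,-0.14,0,0,0]
    - [0,0,-0.14,0,0,0]
    - [0,0,-0.14,0,0,0]

```text
time: 31.02
tcp_pos: [0.4995, -0.0268, 0.1439]
ee_rot: [-3.14, 0.0, -0.164]
contact_force: [-0.3, 0.9, -0.2]
opening: 1.0
```

Run:
```python
from h import *
from plant import env
d=snap("w_done"); s=env.get_state(); print(s["time"],s["tcp_pos"],s["ee_rot"],s["contact_force"])
for z in (.060,.062): print(z,"hole",fitc(d,(.5002,-.0266),.011,z),"outer",fitc(d,(.5002,-.0266),.032,z,(150,390)))
z=.061;c=fitc(d,(.5002,-.0266),.011,z)[0]
g=cv2.cvtColor(d["image"],cv2.COLOR_BGR2GRAY).astype(np.float32); a=np.arange(0,360,2)
q=np.min([cv2.remap(g,*[x.astype(np.float32)[:,None] for x in proj(d,np.c_[c[0]+r*np.cos(np.radians(a)),c[1]+r*np.sin(np.radians(a)),0*a+z]).T],cv2.INTER_CUBIC)[:,0] for r in np.arange(.020,.027,.001)],axis=0)
w=np.clip(np.median(q)-30-q,0,None); m=(w*np.exp(3j*np.radians(a))).sum(); print("dot mod120",np.degrees(np.angle(m))/3%120,abs(m)/w.sum(),a[w>0])
print("expected",(np.degrees(-.164)+56.7)%120)
u,v=np.int32(proj(d,[.5002,-.0266,.06])[0])
cv2.imwrite("pics/v8.png",cv2.resize(d["image"][v-60:v+60,u-60:u+60],(600,600),interpolation=cv2.INTER_CUBIC))
```

```text
31.075 [ 0.49906481 -0.02680905  0.14335144] [-3.14042392e+00  1.70173644e-03 -1.63836845e-01] [ 0.20976687  0.36889348 -0.73971841]
0.06 hole (array([ 0.49972998, -0.02669468]), np.float64(54.48857498168945)) outer (array([ 0.49983047, -0.02629294]), np.float64(34.2012825012207))
0.062 hole (array([ 0.49985867, -0.02593146]), np.float64(54.9587516784668)) outer (array([ 0.4999201 , -0.02543497]), np.float64(33.80030059814453))
dot mod120 47.564553408303176 0.9874710476010211 [ 42  44  46  48  50  52  54 162 164 166 168 170 172 282 284 286 288 290
 292 294]
expected 47.3034921598545
```

View pics/v8.png

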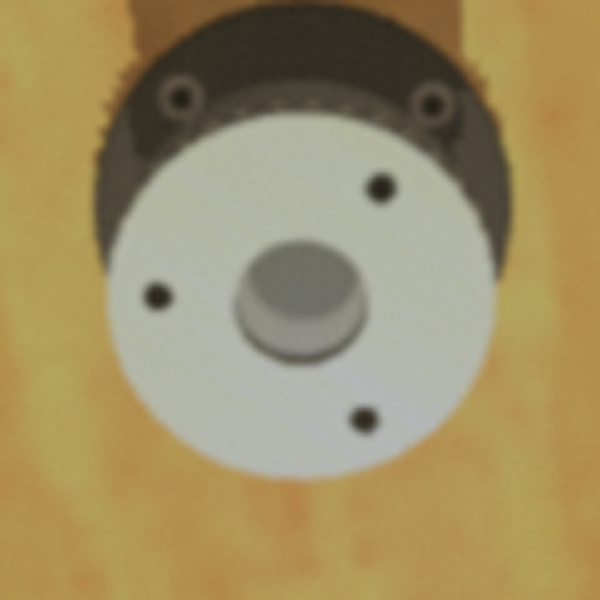

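The ring sits centred and level, with dots at about (380,188), (158,296) and (364,420) in the crop. It has turned as commanded, 47.6° against 47.3° expected, so there was no slip or spring-back. Handing in.

```bash
python3 -c "
from plant import env
print(env.finish_job())"
```

```text
the job is handed in; nothing more can be done
None
```

The job is handed in: the sight glass is in the port's bore, with the ring screwed down on it by 1.07 rad clockwise. No verdict was reported, and the run took about 31 s of the 72 s allowed.

- **Glass:** I let it go about 5 mm down the bore without touching anything, and the picture after release showed it seated in the bore.
- **Ring:** The pins passed the three gaps without contact. The ring met the glass about 7.9 mm above the rim, with a slope close to the 8 N/mm seat spring.
- **Snug point:** I first felt resistance about 0.84 rad into the turn, with roughly 4 N already on the glass. That puts unloaded contact at 0.71–0.76 rad, which matches what the ring's height predicted.
- **Clamp force:** I could not measure it directly. The angle past contact gives about 9.5–10.8 N and the ring's drop gives about 9 N, both inside 4–15 N.
- **Last checks:** The ring is centred within about 1 mm and looks level. It shows no slip or spring-back, with the dots at 47.6° against 47.3° expected. The gripper is open and well clear.
- **Disagreements:** Circle fits on the port differed by 1–2 mm between pictures, so I used the two views of the seat ring that agreed. While screwing, small sideways loads (about 2–3 N and 0.6 Nm) showed the pins were loaded slightly unevenly; these vanished on release.

I did not re-measure the bystanders, but no move went near them.

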